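# Set a carving blank against the flip stop

## Task

On the cutting jig, flip the red hinged stop flag fully down across the board first. Then lay the timber blank on the jig board against the dark fence with its blue-sealed end toward the flag, and slide it along the fence until it meets the flag and press it firmly home there for a moment, but gently enough not to shift the stop along its rail. Leave the blank lying flat and square against both fence and flag, with the flag still down, let go of everything, and leave the other things on the bench where they are.

Things in the scene. Friction and masses are not known exactly. Their poses are not given: they have to be found in the camera images.
- jig: Cutting jig fixed to the bench, plywood board with a low dark fence. Origin at bench level; +y runs along the fence toward the stop, +x from the board to the fence (away from the robot), z up. In this frame (mm): board x -95..75, y -160..200, top at z 18; fence x 30..50 along the whole board, top z 40; the blank goes against its front face at x 30. Only the stop stands on the fence.
- shelf_edge (a point): Middle of the lower front edge of the wooden shelf board over the stop; lies at jig x 55, y 145, z 235 mm. The shelf spans jig x 55..125, y 50..240, z 235..249, with gouges lying on it up to z 267. It stands on posts 22 x 18 mm at jig x 111, y 65 and 225, and a foot 12 mm high behind the fence.
- stop_carriage: Aluminium carriage on the fence, held by friction: slips along jig y if pushed with more than about 15 N. Origin on the flag's hinge axis, in the plane of the flag face that the blank must touch; axes parallel to the jig's. It lies at jig x 42, z 55 mm; jig y 65..125, different each time. The block fills x -14..18, y 13..59, z -15..19 of its frame, and a knob on it to z 31.
- flag (a joint): Angle (rad) of the red flag about its hinge (along jig y through the carriage's origin). 0 = fully down, at its end stop: level, pointing to jig -x across the board. 1.57 = straight up; beyond, it leans away from the robot, under the shelf; end 2.0. Stiff friction hinge (0.22 N m, 4 N at the pin), stays where left. Bar 70 long, 20 high, 12 mm thick (carriage y 0..12).
- flag_pin (a point): Middle of the brass pin on the flag: 12 mm diameter, 30 mm long, parallel to the jig's y, projecting from the flag on the side away from the blank (carriage y 12..42, middle at 27), 62 mm from the hinge axis, on the bar's middle line.
- blank: Loose timber blank, 170 x 40 x 56 mm (its x, y, z), about 0.2 kg. Origin at its centre, so it is 28 mm above what it lies on; +x points along its length to the end sealed with blue paint.
- blue_end (a point): Centre of the blank's blue end face, 85 mm from the blank's centre.
- gouge_a: Loose gouge with dark round handle, 200 mm long, 24 mm diameter; leave alone. Origin where the blade meets the handle.
- gouge_b: Loose gouge with brown round handle, 200 mm long, 24 mm diameter; leave alone. Origin where the blade meets the handle.
- mallet: Carver's mallet lying on its side, head 64 mm diameter x 85 mm, handle 150 mm; leave alone. Origin under the head.
- whetstone: Red-brown whetstone 70 x 180 x 25 mm; leave alone. Origin under its centre.
- offcut: Small offcut of wood 35 x 50 x 18 mm lying on the jig board's front corner near the stop; leave alone. Origin under its centre.
- wax_jar: Glass jar 54 mm diameter, 60 mm high; leave alone. Origin under its centre.
- brush: Bench brush lying on the bench; leave alone.
There are look-alikes about, which are no part of the job. What is shaped like the blank but turquoise is not meant.

How it is judged:
By the outcome, as a careful person would: the job done as asked, in the order asked, and still so for the second after the job is handed in, with the robot touching nothing.
It also fails if it takes over 69 s, if anything falls off the work surface, if the arm or the gripper's body presses on something with over 40 N, if the wrist force passes 120 N, or if a joint passes its speed limit or range.

## Robot

A 6-joint arm with a two-finger parallel gripper is mounted at the origin on the work surface. World frame = base frame: x ahead of the robot, y to its left, z up, the work surface at z = 0. Lengths are in m, angles in rad, forces in N, time in s.
With the tool pointing down it reaches from about 0.35 to 0.775 m from the base axis. Payload 7.3 kg.
Tool frame: the origin (TCP) lies at the very end of the fingers, on their centre line; the grasp point (between the pads) lies 19 mm behind it; z points along the fingers, y is the line along which they close (so a half turn about z gives the same grasp; the last joint's range is limited). The gripper opens to 92 mm and grips with 3 to 60 N. Pads are 19 mm wide; open, the fingers measure 130 mm over their backs; the gripper's body (75 mm by 190 mm) begins 47 mm behind the grasp point.
Start: joints at [1.098, 0.342, 1.524, -0, 1.275, -0.146], TCP at [0.169, 0.497, 0.227] pointing down, gripper open.
Joint ranges: [-2.53, 2.53], [-0.77, 2.02], [0.04, 2.7], [-1, 4.14], [0.28, 2.66], [-3.11, 3.11]. Speed limits (rad/s): [2.57, 2.57, 3.14, 3.14, 3.14, 3.14].

## Interface

Orientations are given as [roll, pitch, yaw] about the fixed x, y, z axes, in that order (R = Rz(yaw) Ry(pitch) Rx(roll)).
In Python, from cell import robot, read_camera, get_calibration gives the robot as it stands. The module is installed in compiled form; this text tells all that it offers.
- The arm moves only by the tool send_rows, never from a script. Its argument "plan" is a list of rows, each a list of 2 entries, a list of its own where there are three numbers: the shift along the tool's x, y, z as a fraction of full scale, then the turn, a rotation vector about the tool's x, y, z as a fraction of full scale. A call has exactly 10 rows; each row shifts and turns the commanded pose from where the row before left it, along the tool's axes as they then stand; what a row does not reach is not made up. Full scale, the value 1, is 0.025 m for a shift and 90 degrees for a turn. A row lasts 1/8 s, in which the tool goes at most 62.5 mm and 10.7 degrees, less where a joint would pass 70% of its speed; a pose out of reach is approached as far as the arm can. A call with a number of a shift or a turn outside -1 to 1 is refused whole. A call with a gripper value outside its range is refused whole. "gripper" is the opening, from -1 (shut) to 1 (fully open), so that 0 is half open, set as the call begins (left out, the last holds). The fingers move at their own pace and stop on an object; "force" is the grip in N (left out, the last holds). Time passes only in rows, so rows that do not move let the fingers close, or fill a call up. It gives the time, the measured TCP pose, the force, the opening and the grip force at its end, in the units of the state.
- robot.observe(): the state, without advancing time (a new reading comes with each control period).
- read_camera(name): name is "scene" or "side" or "wrist"; returns (picture, depth): 384x512x3 uint8, blue, green, red; 384x512 float32, m along the optical axis (not along the pixel's ray), 0 where there is no reading.
- get_calibration(name): a dict with "intrinsics" (3x3 intrinsics, pixels), "rvec" (rotation vector, rad) and "tvec" (3), from world to camera coordinates, as OpenCV has them. Camera axes: x right, y down, z forward; pixel columns grow to the right and rows downward; lengths in m; the calibration is good to about 2 mm. The wrist camera is an equidistant fisheye: a pixel r from the principal point sees the ray r / f radians off the axis. A picture is of the moment at which its call begins: read the wrist's pose just before it. get_calibration takes no time and is no camera call; for the wrist camera it gives the pose at the moment of the call.
- robot.hand_in(): hands the job in; it is judged then, once.
The state is a dict: "time": time; "qpos": joint angles; "qvel": joint speeds; "joint_efforts": joint torques, N m; "tool_pos": TCP position; "tool_rot": TCP orientation; "contact_force": force on the tool from outside, world axes, zero at the start; "torque": the same for the moment, N m; "opening": finger opening in m; "grip_force": force on a finger pad.
Only numpy, scipy, OpenCV 4.12 (cv2) and the standard library are available. Lean on these libraries where they do the work, as an engineer would, in place of code of your own. Each camera call takes 0.05 s, during which the arm holds its last target. There are 200 camera calls.

## Working session

There is one attempt and no reset: what is moved stays moved. The work goes in short steps, Python scripts to look and compute and a tool call to move; the robot and the scene stay as the last step left them, time stands still between calls to the robot, and variables do not carry over. Pictures are saved under pics/ and viewed, at most 10 in all, crops included, and the job is handed in when it is done.

Besides the shell and the picture viewer there is one more tool, called after ">>>" as name(argument=value, ...), one argument or row to a line, values as JSON. send_rows: Moves the arm, as the interface text tells. Shift numbers are shares of 0.025 m and turn numbers shares of 90 degrees, none past 1 either way. Its arguments: {"type":"object","properties":{"plan":{"type":"array"},"gripper":{"type":"number"},"force":{"type":"number"}},"required":["plan"]}

```bash
mkdir -p pics
cat > h.py <<'E'
import numpy as np,cv2
from scipy.spatial.transform import Rotation as Ro
from cell import robot,read_camera,get_calibration
def cal(n):
    c=get_calibration(n);K=np.array(c["intrinsics"],float);R=cv2.Rodrigues(np.array(c["rvec"],float))[0];t=np.array(c["tvec"],float).ravel();return K,R,t
def cloud(n,depth,c=None):
    "world xyz per pixel (pinhole cams)"
    K,R,t=c or cal(n);v,u=np.mgrid[:384,:512]
    P=np.stack([(u-K[0,2])/K[0,0]*depth,(v-K[1,2])/K[1,1]*depth,depth],-1)
    W=(P-t)@R; W[depth<=0]=np.nan; return W
def plane(n,uv,z):
    K,R,t=cal(n);d=np.array([(uv[0]-K[0,2])/K[0,0],(uv[1]-K[1,2])/K[1,1],1])@R;o=-R.T@t
    return o+d*(z-o[2])/d[2]
E
python3 - <<'E'
from h import *
for n in("scene","side"):
    im,d=read_camera(n);cv2.imwrite(f"pics/{n}0.png",im);np.savez(f"{n}0.npz",im=im,d=d)
    K,R,t=cal(n);print(n,K[0,0],-R.T@t,R[2])
s=robot.observe();print(s)
E
```

```text
scene 462.9284055886841 [1.01551927 0.88455169 0.90254141] [-0.37641319 -0.71437026 -0.58990529]
side 456.89725372260574 [0.25887733 1.14881799 1.20121064] [ 0.17653649 -0.72676345 -0.66381455]
{'time': 0.1, 'qpos': array([ 1.09802523e+00,  3.42659707e-01,  1.52488260e+00,  1.21463289e-06,
        1.27538421e+00, -1.46022740e-01]), 'qvel': array([ 0.00222721, -0.0017931 , -0.0037628 ,  0.00027521,  0.00152782,
        0.00063628]), 'joint_efforts': array([ 2.42058122e-03, -4.32007957e+01, -2.44695747e+01,  7.19857193e-02,
        5.24943019e-02, -3.38299492e-05]), 'tool_pos': array([0.16833999, 0.49692009, 0.22612457]), 'tool_rot': array([-3.14027316e+00, -1.95231668e-04,  2.81484381e+00]), 'contact_force': array([-0.47045883,  0.29255066, -0.08006532]), 'torque': array([0.03854465, 0.0040647 , 0.05145315]), 'grip_force': 0.0, 'opening': 0.09171992221515654}
```

View pics/scene0.png

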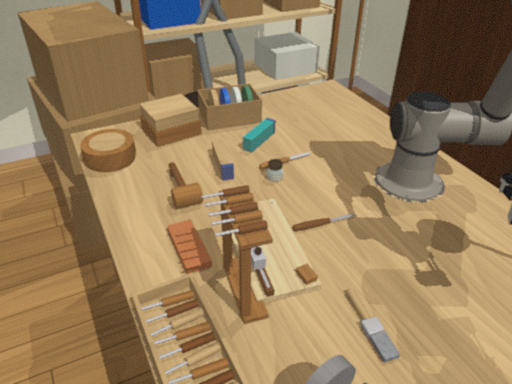

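View pics/side0.png

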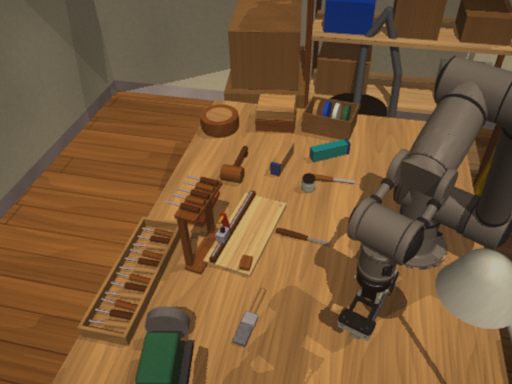

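The scene picture shows the wooden block with the blue end at (222,160), the turquoise look-alike at (260,134) and the jig at (270,255). In the side picture the block is at (283,158), the red flag at (224,222) and the offcut at (246,262). The only candidates for the blank are the wood block with the blue end at scene (222,160) and the turquoise one at (260,134). By the description I choose the wood one, and I'll check it in a close crop.

Run:
```python
from h import *
A=np.load("scene0.npz");B=np.load("side0.npz")
a=cv2.resize(A["im"][130:310,180:330],None,fx=2.6,fy=3.2,interpolation=3)
b=cv2.resize(B["im"][135:285,190:300],None,fx=3.6,fy=3.84,interpolation=3)
cv2.imwrite("pics/crop1.png",np.hstack([a,b[:576]]));print(a.shape,b.shape)
for n,D in(("scene",A),("side",B)):
    im,d=D["im"],D["d"];W=cloud(n,d);hsv=cv2.cvtColor(im,cv2.COLOR_BGR2HSV)
    H,S,V=hsv[...,0],hsv[...,1],hsv[...,2]
    inb=(W[...,0]>.2)&(W[...,0]<1.0)&(abs(W[...,1])<.8)&(W[...,2]>-.02)&(W[...,2]<.4)
    for nm,m in dict(blue=(H>105)&(H<130)&(S>100),red=((H<5)|(H>174))&(S>170)&(V>90),turq=(H>80)&(H<100)&(S>100)).items():
        k,l,st,c=cv2.connectedComponentsWithStats((m&inb).astype(np.uint8))
        for i in range(1,k):
            if st[i,4]>15: print(n,nm,st[i],c[i].round(),np.nanmedian(W[l==i],0).round(3),np.nanmin(W[l==i],0).round(3),np.nanmax(W[l==i],0).round(3))
    # board top z~18mm
    m=(abs(W[...,2]-.018)<.006)&inb
    k,l,st,c=cv2.connectedComponentsWithStats(m.astype(np.uint8))
    i=1+np.argmax(st[1:,4]);p=W[l==i][:,:2].astype(np.float32);r=cv2.minAreaRect(p);print(n,"board",st[i],r,np.median(W[l==i][:,2]))
    m=(W[...,2]>.045)&(W[...,2]<.07)&inb
    k,l,st,c=cv2.connectedComponentsWithStats(m.astype(np.uint8))
    for i in range(1,k):
        if st[i,4]>60:
            r=cv2.minAreaRect(W[l==i][:,:2].astype(np.float32));print(n,"h50",st[i],c[i].round(),np.round(r[0],3),np.round(r[1],3),round(r[2],1),np.median(W[l==i][:,2]).round(3))
```

```text
(576, 390, 3) (576, 396, 3)
scene blue [220  88  10  16 123] [224.  96.] [ 0.388 -0.645  0.103] [ 0.33  -0.734  0.043] [ 0.397 -0.608  0.126]
scene blue [222 164  11   3  17] [227. 165.] [ 0.542 -0.267  0.055] [ 0.527 -0.27   0.048] [ 0.559 -0.26   0.058]
scene turq [244 119  30  32 525] [259. 134.] [ 0.351 -0.42   0.044] [ 0.264 -0.49   0.001] [ 0.417 -0.375  0.059]
scene board [ 251  199   70  102 3103] ((0.576740562915802, 0.07032102346420288), (0.36560916900634766, 0.17819510400295258), 81.14261627197266) 0.016237860104751346
scene h50 [198  98  64  22 357] [230. 112.] [ 0.405 -0.611] [0.135 0.268] 48.4 0.057
scene h50 [139 114  62  22 400] [170. 125.] [ 0.644 -0.603] [0.128 0.24 ] 55.3 0.057
scene h50 [242 118  33  24 307] [258. 129.] [ 0.339 -0.44 ] [0.174 0.045] 32.3 0.053
scene h50 [  80  129   55   33 1236] [107. 145.] [ 0.861 -0.557] [0.179 0.178] 34.5 0.067
scene h50 [211 139  23  31 362] [222. 154.] [ 0.527 -0.347] [0.178 0.041] 79.1 0.054
scene h50 [268 159  14  12 134] [275. 164.] [ 0.398 -0.209] [0.047 0.046] 34.5 0.057
scene h50 [171 182  31  19 359] [186. 191.] [ 0.7
[... 827 characters left out ...]
9 -0.554] [0.17  0.191] 15.4 0.066
side h50 [255 104  42  22 226] [276. 120.] [ 0.611 -0.643] [0.181 0.167] 5.8 0.057
side h50 [302 112  56  21 255] [327. 125.] [ 0.332 -0.598] [0.272 0.137] 26.5 0.058
side h50 [310 139  40  16 298] [329. 146.] [ 0.336 -0.436] [0.175 0.052] 32.9 0.054
side h50 [270 141  24  27 280] [281. 154.] [ 0.524 -0.344] [0.186 0.044] 80.5 0.055
side h50 [220 164  24  14 220] [231. 170.] [ 0.701 -0.207] [0.078 0.087] 85.4 0.058
side h50 [302 174  13  10 107] [308. 178.] [ 0.395 -0.206] [0.047 0.05 ] 9.8 0.058
side h50 [215 226  15  17  78] [222. 237.] [0.629 0.149] [0.064 0.031] 60.5 0.058
side h50 [176 346   7  38  69] [179. 366.] [0.618 0.621] [0.002 0.099] 11.2 0.058
```

View pics/crop1.png

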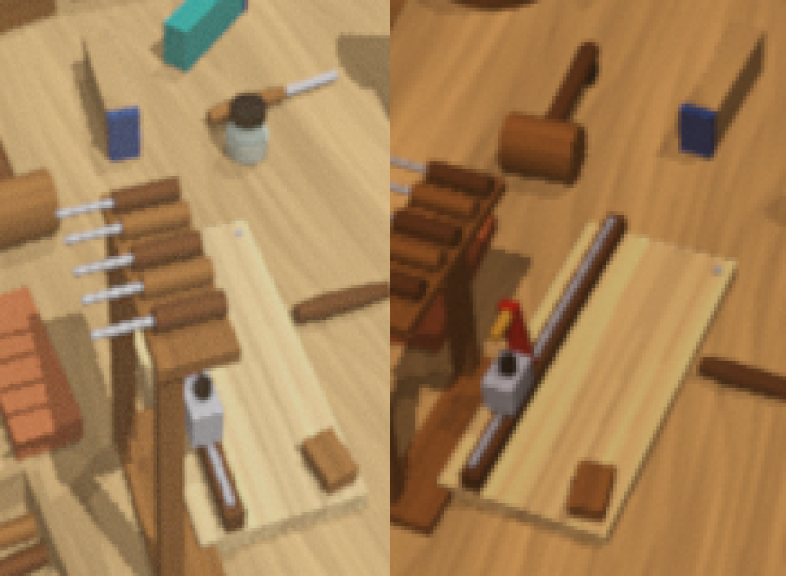

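The left crop shows the wood block with its blue face at scene (227,172), and the right crop shows the same block at side (276,168). The block is confirmed as the blank, blue end toward the jig. The flag (red with a brass pin) leans up and back beside the carriage at side (223,222).

Run:
```python
from h import *
for n,l in dict(scene=[(320.4,282.5),(274.2,199.4)],side=[(285.8,203.2),(250.3,273.5),(205.3,260.5)]).items():
    for p in l: print(n,p,plane(n,p,.018).round(4))
# board front edge & ends from clouds; carriage, pin
B=np.load("side0.npz");W=cloud("side",B["d"]);im=B["im"];hsv=cv2.cvtColor(im,cv2.COLOR_BGR2HSV)
for n in("scene","side"):
    D=np.load(n+"0.npz");W=cloud(n,D["d"]);hsv=cv2.cvtColor(D["im"],cv2.COLOR_BGR2HSV)
    # board pixel mask: hull of bright wood at board height, extreme edge fit
    m=(abs(W[...,2]-.018)<.005)&(W[...,0]>.42)&(W[...,0]<.75)&(W[...,1]>-.15)&(W[...,1]<.32)&(hsv[...,2]>150)
    m=cv2.morphologyEx(m.astype(np.uint8),cv2.MORPH_OPEN,np.ones((3,3)))
    k,l,st,c=cv2.connectedComponentsWithStats(m);i=1+np.argmax(st[1:,4]);P=W[l==i]
    for th in(8,9,10):
        t=np.radians(th);R=np.array([[np.cos(t),-np.sin(t)],[np.sin(t),np.cos(t)]]);q=P[:,:2]@R.T  # rotate by +th
        b=np.arange(-.15,.30,.03);e=[np.percentile(q[(q[:,1]>x)&(q[:,1]<x+.03)][:,0],2).round(4) if ((q[:,1]>x)&(q[:,1]<x+.03)).sum()>10 else None for x in b]
        print(n,th,e,"yrange",np.percentile(q[:,1],[.5,99.5]).round(4))
    m=(W[...,2]>.033)&(W[...,2]<.044)&(hsv[...,2]<110)&(W[...,0]>.55)&(W[...,0]<.7)&(W[...,1]>-.15)&(W[...,1]<.1)
    q=W[m][:,:2];print("fence",m.sum(),np.polyfit(q[:,1],q[:,0],1) if m.sum()>10 else '')
D=np.load("side0.npz");W=cloud("side",D["d"])
for v in range(208,244,2): print(v,[(u,*(1000*W[v,u]).round().astype(int),*D["im"][v,u]) for u in range(216,230,3)])
```

```text
scene (320.4, 282.5) [0.5173 0.2602 0.018 ]
scene (274.2, 199.4) [ 0.4643 -0.0835  0.018 ]
side (285.8, 203.2) [ 0.4604 -0.0887  0.018 ]
side (250.3, 273.5) [0.5135 0.2598 0.018 ]
side (205.3, 260.5) [0.6728 0.2383 0.018 ]
scene 8 [None, None, None, None, np.float64(0.48), np.float64(0.4737), np.float64(0.4738), np.float64(0.4739), np.float64(0.4741), np.float64(0.4742), np.float64(0.4781), np.float64(0.4757), np.float64(0.477), np.float64(0.4803), np.float64(0.5226)] yrange [-0.022   0.3312]
scene 9 [None, None, None, None, np.float64(0.4802), np.float64(0.4751), np.float64(0.4726), np.float64(0.4727), np.float64(0.4725), np.float64(0.4714), np.float64(0.4747), np.float64(0.4736), np.float64(0.4724), np.float64(0.4737), np.float64(0.5166)] yrange [-0.0132  0.3405]
scene 10 [None, None, None, None, np.float64(0.4796), np.float64(0.4809), np.float64(0.4717), np.float64(0.4709), np.float64(0.4708), np.float64(0.4695), np.float64(0.4712), np.float64(0.471), np.float64(0.4686), np.float64(0.4684), np.float64(0.4878)] yrange [-0.0043  0.3501]
fence 0 
side 8 [None, None, None, None, np.fl
[... 8685 characters left out ...]
t8(96), np.uint8(98), np.uint8(108)), (225, np.int64(624), np.int64(163), np.int64(48), np.uint8(66), np.uint8(70), np.uint8(82)), (228, np.int64(623), np.int64(136), np.int64(19), np.uint8(59), np.uint8(102), np.uint8(126))]
242 [(216, np.int64(661), np.int64(154), np.int64(20), np.uint8(87), np.uint8(141), np.uint8(185)), (219, np.int64(644), np.int64(169), np.int64(40), np.uint8(75), np.uint8(82), np.uint8(99)), (222, np.int64(633), np.int64(169), np.int64(43), np.uint8(81), np.uint8(84), np.uint8(97)), (225, np.int64(627), np.int64(158), np.int64(33), np.uint8(32), np.uint8(43), np.uint8(60)), (228, np.int64(622), np.int64(141), np.int64(15), np.uint8(100), np.uint8(160), np.uint8(189))]
```

```bash
cat >> h.py <<'E'
J0=np.array([.5824,.0522,0]);JY=np.radians(-9.0)
RJ=Ro.from_euler('z',JY).as_matrix()
j2w=lambda p:J0+RJ@(np.array(p)/1000)
w2j=lambda p:(np.array(p)-J0)@RJ*1000
def tool(tilt,dyaw=0):
    "tool y along jig y (dyaw deg world turn), tilt deg forward"
    z=np.array([np.sin(np.radians(tilt)),0,-np.cos(np.radians(tilt))]);y=np.array([0,1,0.]);x=np.cross(y,z)
    return Ro.from_euler('z',dyaw,degrees=True)*Ro.from_matrix(RJ@np.stack([x,y,z],1))
def st():
    s=robot.observe();return np.array(s["tool_pos"]),Ro.from_euler('xyz',s["tool_rot"]),s
def rows(pt,Rt,n=10,start=None):
    "rows to world pose pt,Rt; prints"
    p,R=start or st()[:2];rv=(R.inv()*Rt).as_rotvec()/n;d=(pt-p)/n;out=[]
    for i in range(n):
        out.append([(R.inv().apply(d)/.025).round(3).tolist(),(rv/(np.pi/2)).round(4).tolist()]);R=R*Ro.from_rotvec(rv)
    for r in out: print(r)
    print("max",np.abs([r[0] for r in out]).max(),"deg/row",np.degrees(np.linalg.norm(rv)))
E
python3 - <<'E'
from h import *
print(w2j([.645,.143,.117]),w2j([.632,.118,.1]))
p=j2w([-13,102,208]);print(p)
R=tool(45);rows(p,R,20)
E
```

```text
[ 47.6250407   99.47489884 117.        ] [ 38.69595389  72.74904228 100.        ]
[0.58551637 0.15497786 0.208     ]
[[-1.01, -0.38, 0.037], [-0.0022, -0.0249, -0.0051]]
[[-1.004, -0.388, 0.075], [-0.0022, -0.0249, -0.0051]]
[[-0.998, -0.396, 0.113], [-0.0022, -0.0249, -0.0051]]
[[-0.989, -0.405, 0.15], [-0.0022, -0.0249, -0.0051]]
[[-0.979, -0.413, 0.187], [-0.0022, -0.0249, -0.0051]]
[[-0.968, -0.422, 0.224], [-0.0022, -0.0249, -0.0051]]
[[-0.955, -0.43, 0.26], [-0.0022, -0.0249, -0.0051]]
[[-0.941, -0.439, 0.296], [-0.0022, -0.0249, -0.0051]]
[[-0.925, -0.447, 0.331], [-0.0022, -0.0249, -0.0051]]
[[-0.908, -0.456, 0.365], [-0.0022, -0.0249, -0.0051]]
[[-0.889, -0.464, 0.399], [-0.0022, -0.0249, -0.0051]]
[[-0.869, -0.473, 0.432], [-0.0022, -0.0249, -0.0051]]
[[-0.847, -0.481, 0.464], [-0.0022, -0.0249, -0.0051]]
[[-0.825, -0.49, 0.495], [-0.0022, -0.0249, -0.0051]]
[[-0.801, -0.498, 0.525], [-0.0022, -0.0249, -0.0051]]
[[-0.776, -0.506, 0.554], [-0.0022, -0.0249, -0.0051]]
[[-0.749, -0.514, 0.583], [-0.0022, -0.0249, -0.0051]]
[[-0.722, -0.522, 0.61], [-0.0022, -0.0249, -0.0051]]
[[-0.693, -0.53, 0.636], [-0.0022, -0.0249, -0.0051]]
[[-0.663, -0.537, 0.66], [-0.0022, -0.0249, -0.0051]]
max 1.01 deg/row 2.30009796131463
```

>>> send_rows(
  plan=[
    [[-1,-0.38,0.04],[-0.002,-0.025,-0.005]],
    [[-1,-0.39,0.08],[-0.002,-0.025,-0.005]],
    [[-1,-0.4,0.11],[-0.002,-0.025,-0.005]],
    [[-0.99,-0.4,0.15],[-0.002,-0.025,-0.005]],
    [[-0.98,-0.41,0.19],[-0.002,-0.025,-0.005]],
    [[-0.97,-0.42,0.22],[-0.002,-0.025,-0.005]],
    [[-0.96,-0.43,0.26],[-0.002,-0.025,-0.005]],
    [[-0.94,-0.44,0.3],[-0.002,-0.025,-0.005]],
    [[-0.93,-0.45,0.33],[-0.002,-0.025,-0.005]],
    [[-0.91,-0.46,0.37],[-0.002,-0.025,-0.005]],
  ],
  gripper=-1,
  force=20,
)

```text
time: 1.35
tool_pos: [0.3775, 0.3253, 0.2173]
tool_rot: [3.126, 0.394, 2.892]
contact_force: [0.6, 0.7, 0.5]
opening: 0.0009
grip_force: 0.0
```

>>> send_rows(
  plan=[
    [[-0.89,-0.46,0.4],[-0.002,-0.025,-0.005]],
    [[-0.87,-0.47,0.43],[-0.002,-0.025,-0.005]],
    [[-0.85,-0.48,0.46],[-0.002,-0.025,-0.005]],
    [[-0.83,-0.49,0.5],[-0.002,-0.025,-0.005]],
    [[-0.8,-0.5,0.53],[-0.002,-0.025,-0.005]],
    [[-0.78,-0.51,0.55],[-0.002,-0.025,-0.005]],
    [[-0.75,-0.51,0.58],[-0.002,-0.025,-0.005]],
    [[-0.72,-0.52,0.61],[-0.002,-0.025,-0.005]],
    [[-0.69,-0.53,0.64],[-0.002,-0.025,-0.005]],
    [[-0.66,-0.54,0.66],[-0.002,-0.025,-0.005]],
  ],
)

```text
time: 2.6
tool_pos: [0.5873, 0.1533, 0.2159]
tool_rot: [3.141, 0.768, 2.981]
contact_force: [-0.2, 0.5, -0.2]
opening: 0.0004
grip_force: 0.0
```

```bash
cat >> h.py <<'E'
def wcloud(depth,c):
    K,R,t=c;v,u=np.mgrid[:384,:512];a=(u-K[0,2])/K[0,0];b=(v-K[1,2])/K[1,1];r=np.hypot(a,b)+1e-9
    P=np.stack([np.tan(r)*a/r,np.tan(r)*b/r,np.ones_like(r)],-1)*depth[...,None]
    W=(P-t)@R;W[(depth<=0)|(r>1.4)]=np.nan;return W
E
python3 - <<'E'
from h import *
p,R,s=st();print(s["time"],w2j(p).round(1),R.as_matrix()[:,2].round(3),s["contact_force"].round(1))
c=cal("wrist");im,d=read_camera("wrist");cv2.imwrite("pics/w1.png",im);np.savez("w1.npz",im=im,d=d,K=c[0],R=c[1],t=c[2])
W=wcloud(d,c);hsv=cv2.cvtColor(im,cv2.COLOR_BGR2HSV);Q=(W-J0)@RJ*1000
H,S,V=cv2.split(hsv);m=((H<4)|(H>174))&(S>170)&(V>60)&(Q[...,2]>20)
k,l,stt,ce=cv2.connectedComponentsWithStats(m.astype(np.uint8))
for i in range(1,k):
    if stt[i,4]>40: print(stt[i],np.nanpercentile(Q[l==i],[3,50,97],axis=0).round(1).tolist())
E
```

```text
2.6 [-11.  100.7 215.9] [ 0.686 -0.111 -0.72 ] [-0.2  0.5 -0.2]
[222  97  15  73 777] [[28.5, 67.0, 55.1], [34.7, 72.2, 94.4], [50.9, 77.4, 124.2]]
```

View pics/w1.png

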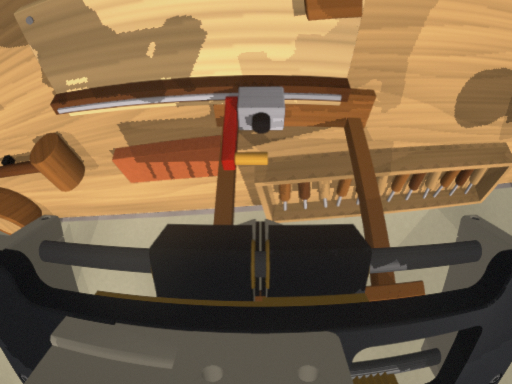

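The wrist picture shows the red flag standing up at (230,135), its brass pin at (252,158), the carriage with its knob at (261,115), and the closed fingers at (260,250).

Run:
```python
from h import *
D=np.load("w1.npz");im,d=D["im"],D["d"];W=wcloud(d,(D["K"],D["R"],D["t"]));Q=(W-J0)@RJ*1000
H,S,V=cv2.split(cv2.cvtColor(im,cv2.COLOR_BGR2HSV))
def rep(n,m,a): 
    mm=np.zeros((384,512),bool);mm[a[1]:a[3],a[0]:a[2]]=1;mm&=m
    print(n,mm.sum(),np.nanpercentile(Q[mm],[2,10,50,90,98],axis=0).round(1).tolist())
rep("pin",(H>14)&(H<32)&(S>120)&(Q[...,2]>95),(234,148,275,170))
rep("block",(S<50)&(V>90)&(Q[...,2]>45)&(Q[...,2]<90),(235,80,295,140))
rep("knob",(V<60)&(Q[...,2]>60)&(Q[...,2]<95),(245,105,280,140))
red=((H<4)|(H>174))&(S>170)
for v in range(98,172,6):
    u=np.where(red[v,215:245])[0]+215
    if len(u): print(v,u.min(),u.max(),[Q[v,x].round().tolist() for x in(u.min()+1,u.max()-1)])
# fence top: z 34..44 dark
m=(Q[...,2]>36)&(Q[...,2]<46)&(V<120)&(Q[...,0]>15)&(Q[...,0]<70);m[:60]=0;m[115:]=0
q=Q[m];print("fence",m.sum(),np.percentile(q,[2,50,98],axis=0).round(1).tolist())
for y in range(-150,200,25):
    k=abs(q[:,1]-y)<12
    if k.sum()>8: print(y,np.percentile(q[k][:,0],[5,95]).round(1),np.median(q[k][:,2]).round(1))
```

```text
pin 420 [[40.9, 78.0, 111.8], [41.4, 80.7, 113.6], [43.0, 92.5, 118.8], [47.6, 104.2, 120.9], [49.3, 106.9, 121.4]]
block 1551 [[23.6, 79.6, 46.2], [24.1, 82.7, 50.3], [25.2, 101.7, 70.2], [46.1, 120.1, 73.3], [53.2, 123.2, 73.9]]
knob 303 [[28.9, 93.0, 74.4], [29.7, 94.9, 76.3], [33.6, 101.6, 84.5], [41.8, 107.3, 85.5], [44.9, 109.2, 85.9]]
98 226 236 [[29.0, 67.0, 53.0], [28.0, 76.0, 54.0]]
104 226 236 [[30.0, 68.0, 61.0], [31.0, 76.0, 60.0]]
110 226 235 [[31.0, 68.0, 69.0], [31.0, 75.0, 69.0]]
116 225 236 [[33.0, 68.0, 75.0], [33.0, 76.0, 75.0]]
122 225 236 [[33.0, 68.0, 83.0], [33.0, 77.0, 83.0]]
128 224 236 [[34.0, 68.0, 90.0], [35.0, 77.0, 89.0]]
134 224 235 [[34.0, 68.0, 97.0], [35.0, 77.0, 97.0]]
140 223 235 [[36.0, 68.0, 103.0], [35.0, 77.0, 104.0]]
146 224 235 [[37.0, 69.0, 110.0], [36.0, 77.0, 110.0]]
152 223 233 [[37.0, 68.0, 116.0], [37.0, 76.0, 116.0]]
158 222 232 [[38.0, 68.0, 122.0], [39.0, 75.0, 122.0]]
164 223 233 [[45.0, 68.0, 124.0], [45.0, 75.0, 124.0]]
fence 2004 [[24.1, -150.9, 36.1], [30.8, 45.5, 37.1], [41.5, 193.6, 44.4]]
-150 [26.9 40.7] 36.9
-125 [26.4 35.3] 37.0
-100 [26.4 34.7] 37.0
-75 [26.6 35.2] 37.0
-50 [26.7 35.3] 37.0
-25 [26.7 35.9] 37.1
0 [26.8 35.7] 36.9
25 [26.7 35.3] 36.8
50 [26.9 44.6] 37.1
75 [24.2 36.7] 37.5
100 [23.9 26.1] 42.1
125 [24.  35.6] 37.3
150 [26.5 35.7] 37.0
175 [26.4 35.6] 37.2
```

```bash
sed -i 's/^RJ=/RJ=/; s/^j2w=/J0=J0-RJ@[.0033,0,0];j2w=/' h.py
python3 - <<'E'
from h import *
D=np.load("w1.npz");d=D["d"];W=wcloud(d,(D["K"],D["R"],D["t"]))
p,R,s=st();T=R.inv().apply((W-p).reshape(-1,3)).reshape(W.shape)*1000
for v,u in [(230,160),(230,245),(230,275),(230,360),(260,160),(260,360),(290,200),(290,360),(245,60),(245,460),(320,260)]: print(v,u,T[v,u].round(),d[v,u].round(3))
print(D["K"][0,0],R.inv().apply(-D["R"].T@D["t"]-p),w2j(p))
pin=[50,115.5]
# stage/approach targets: above (clear 15 perpendicular), then on
P0=j2w([72+12,100,116+12]);Rt=tool(45)
rows(P0,Rt,10)
E
```

```text
230 160 [-787. -753. 1831.] 2.146
230 245 [ 40.  -3. -75.] 0.089
230 275 [ 40.   6. -75.] 0.09
230 360 [-689.  670. 1600.] 1.898
260 160 [ 37. -26. -90.] 0.077
260 360 [ 37.  29. -90.] 0.076
290 200 [ 28. -15. -90.] 0.079
290 360 [ 27.  30. -89.] 0.08
245 60 [ 35. -68. -81.] 0.086
245 460 [ 35.  70. -81.] 0.085
320 260 [  30.    1. -104.] 0.065
297.3186396354542 [ 0.07594092  0.00124942 -0.15839947] [ -4.79080013  99.39516484 217.79542383]
[[-0.004, 0.004, 0.505], [-0.0002, -0.0009, -0.0001]]
[[-0.003, 0.004, 0.505], [-0.0002, -0.0009, -0.0001]]
[[-0.003, 0.004, 0.505], [-0.0002, -0.0009, -0.0001]]
[[-0.002, 0.004, 0.505], [-0.0002, -0.0009, -0.0001]]
[[-0.001, 0.003, 0.505], [-0.0002, -0.0009, -0.0001]]
[[-0.001, 0.003, 0.505], [-0.0002, -0.0009, -0.0001]]
[[0.0, 0.003, 0.505], [-0.0002, -0.0009, -0.0001]]
[[0.001, 0.003, 0.505], [-0.0002, -0.0009, -0.0001]]
[[0.001, 0.003, 0.505], [-0.0002, -0.0009, -0.0001]]
[[0.002, 0.003, 0.505], [-0.0002, -0.0009, -0.0001]]
max 0.505 deg/row 0.0821274156617231
```

>>> send_rows(
  plan=[
    [[0,0,0.6],[0,0,0]],
    [[0,0,0.6],[0,0,0]],
    [[0,0,0.6],[0,0,0]],
    [[0,0,0.6],[0,0,0]],
    [[0,0,0.6],[0,0,0]],
    [[0,0,0.6],[0,0,0]],
    [[0,0,0.6],[0,0,0]],
    [[0,0,0.6],[0,0,0]],
    [[0,0,0.2],[0,0,0]],
    [[0,0,0.04],[0,0,0]],
  ],
)

```text
time: 3.9
tool_pos: [0.6805, 0.1418, 0.1451]
tool_rot: [3.14, 0.728, 2.982]
contact_force: [-1.1, -1.0, -0.1]
opening: 0.0006
grip_force: 0.0
```

Run:
```python
from h import *
p,R,s=st();print(s["time"],w2j(p).round(1),s["contact_force"].round(2),w2j(J0+R.as_matrix()[:,2]).round(0))
for ph in [97,85,75,65,55,45,35,25,15,7,0,-3]:
    a=np.radians(ph);t=np.array([42-62*np.cos(a)+22,100,55+62*np.sin(a)+.5]);
    if ph<97: print(ph,t.round(1),(R.inv().apply(j2w(t)-pr)/.025).round(2))
    else: print(t,(R.inv().apply(j2w(t)-p)/.025).round(2))
    pr=j2w(t)
```

```text
3.9 [ 86.2 103.8 145.1] [-1.12 -1.   -0.08] [ 665.   -0. -747.]
[ 71.55589929 100.         117.0378614 ] [ 1.18 -0.15  0.45]
85 [ 58.6 100.  117.3] [ 0.38 -0.   -0.35]
75 [ 48.  100.  115.4] [ 0.37 -0.   -0.23]
65 [ 37.8 100.  111.7] [ 0.4  -0.   -0.16]
55 [ 28.4 100.  106.3] [ 0.42 -0.   -0.09]
45 [ 20.2 100.   99.3] [ 0.43 -0.   -0.01]
35 [ 13.2 100.   91.1] [ 0.43 -0.    0.06]
25 [  7.8 100.   81.7] [ 0.41 -0.    0.14]
15 [  4.1 100.   71.5] [ 0.38 -0.    0.2 ]
7 [  2.5 100.   63.1] [ 0.28 -0.    0.21]
0 [  2.  100.   55.5] [ 0.21 -0.    0.21]
-3 [  2.1 100.   52.3] [ 0.08 -0.    0.1 ]
```

>>> send_rows(
  plan=[
    [[0.2,-0.1,0.3],[0,0,0]],
    [[0.4,-0.05,0.2],[0,0,0]],
    [[0.3,0,0],[0,0,0]],
    [[0.3,0,0],[0,0,0]],
    [[0.2,0,-0.15],[0,0,0]],
    [[0.2,0,-0.15],[0,0,0]],
    [[0.19,0,-0.12],[0,0,0]],
    [[0.19,0,-0.12],[0,0,0]],
    [[0.2,0,-0.08],[0,0,0]],
    [[0.2,0,-0.08],[0,0,0]],
  ],
)

```text
time: 5.15
tool_pos: [0.6426, 0.1482, 0.1307]
tool_rot: [3.139, 0.685, 2.982]
contact_force: [0.2, 0.3, -0.1]
opening: 0.0003
grip_force: 0.0
```

```bash
cat > arc.py <<'E'
from h import *
p,R,s=st();print(s["time"],w2j(p).round(1),(s["contact_force"]@RJ).round(2))
im,d=read_camera("side");H,S,V=cv2.split(cv2.cvtColor(im,cv2.COLOR_BGR2HSV));Q=(cloud("side",d)-J0)@RJ*1000
m=((H<5)|(H>174))&(S>170)&(V>80)&(Q[...,2]>30)&(Q[...,2]<140)&(abs(Q[...,0])<80)&(abs(Q[...,1]-75)<25)
print(m.sum(),np.nanpercentile(Q[m],[3,50,97],axis=0).round().tolist() if m.sum() else '')
cv2.imwrite("last.png",im)
E
python3 arc.py
```

```text
5.15 [ 47.7 104.2 130.7] [ 0.17  0.36 -0.07]
0
```

Run:
```python
from h import *
p,R,s=st();print(s["qpos"].round(3),s["qvel"].round(3),s["joint_efforts"].round(1),np.degrees(R.as_euler('xyz')).round(1),w2j(p).round(1))
c=cal("wrist");im,d=read_camera("wrist");cv2.imwrite("pics/w2.png",im[60:330,120:420])
```

```text
[ 0.224  0.473  1.863 -0.996  0.283 -0.291] [-0.003  0.007 -0.013 -0.001  0.    -0.004] [ -0.5 -44.6 -20.7  -0.9  -0.9  -0. ] [179.9  39.2 170.9] [ 47.3 104.2 130.6]
```

View pics/w2.png

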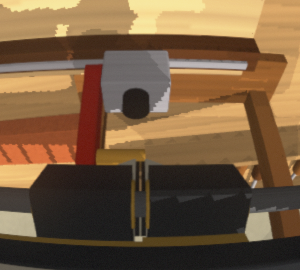

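The crop shows the fingers above the pin at (120,157); the flag hasn't moved. Joints 4 and 5 are at their limits, so I'll use less tilt (35°).

Run:
```python
from h import *
for n in("scene","side"):
    D=np.load(n+"0.npz");Q=(cloud(n,D["d"])-J0)@RJ*1000
    m=(Q[...,2]>225)&(Q[...,2]<275)&(Q[...,1]>40)&(Q[...,1]<250)&(Q[...,0]<200)&(Q[...,0]>-100);print(n,np.percentile(Q[m],[1,5,50,99],axis=0).round().tolist())
a=j2w([56.5,102,142]);b=j2w([73.7,102,117.5]);R=tool(35)
rows(a,R,3);print();rows(b,R,1,(a,R));print();rows(j2w([63,102,116]),R,1,(b,R))
```

```text
scene [[58.0, 69.0, 235.0], [62.0, 75.0, 241.0], [99.0, 170.0, 257.0], [165.0, 238.0, 267.0]]
side [[54.0, 59.0, 235.0], [56.0, 74.0, 241.0], [87.0, 168.0, 256.0], [164.0, 240.0, 269.0]]
[[-0.188, -0.029, -0.042], [0.0002, 0.0157, -0.0004]]
[[-0.186, -0.029, -0.047], [0.0002, 0.0157, -0.0004]]
[[-0.185, -0.029, -0.051], [0.0002, 0.0157, -0.0004]]
max 0.188 deg/row 1.4133142281640378

[[-0.001, -0.0, 1.197], [0.0, 0.0, 0.0]]
max 1.197 deg/row 0.0

[[0.385, 0.0, -0.196], [0.0, 0.0, 0.0]]
max 0.385 deg/row 0.0
```

>>> send_rows(
  plan=[
    [[-0.19,-0.03,-0.04],[0,0.016,0]],
    [[-0.19,-0.03,-0.05],[0,0.016,0]],
    [[-0.19,-0.03,-0.05],[0,0.016,0]],
    [[0,0,0],[0,0,0]],
    [[0,0,0.3],[0,0,0]],
    [[0,0,0.3],[0,0,0]],
    [[0,0,0.3],[0,0,0]],
    [[0,0,0.3],[0,0,0]],
    [[0,0,0],[0,0,0]],
    [[0,0,0],[0,0,0]],
  ],
)

```text
time: 6.5
tool_pos: [0.6685, 0.1418, 0.1176]
tool_rot: [3.139, 0.61, 2.982]
contact_force: [0.3, -0.1, 0.3]
opening: 0.0001
grip_force: 0.0
```

Run:
```python
from h import *
p,R,s=st();q=w2j(p);print(s["time"],q.round(1),(s["contact_force"]@RJ).round(2),s["qpos"].round(2),np.degrees(R.as_euler('xyz')).round(1))
# arc with tilt decreasing 35->20
pr=None;cur=(p,R)
for ph in [97,88,80,72,64,56,48,40,33,26,20]:
    a=np.radians(ph);ti=np.radians(max(18,35-(97-ph)*.25));c=np.array([42-62*np.cos(a),55+62*np.sin(a)])
    t=c+14*np.array([np.cos(ti),np.sin(ti)])+12*np.array([np.sin(ti),-np.cos(ti)])
    tgt=j2w([t[0],102,t[1]]);print(ph,np.degrees(ti).round(),t.round(1),end=' ');Rt=tool(np.degrees(ti))
    rows(tgt,Rt,1,cur);cur=(tgt,Rt)
```

```text
6.5 [ 74.3 101.9 117.6] [ 0.34 -0.01  0.32] [ 0.19  0.53  1.75 -0.62  0.34 -0.69] [179.9  34.9 170.9]
97 35.0 [ 67.9 114.7] [[0.276, 0.002, -0.052], [0.0006, -0.0007, -0.0013]]
max 0.276 deg/row 0.14305777355446125
88 33.0 [ 58.1 114.4] [[0.328, -0.0, -0.215], [0.0, 0.025, 0.0]]
max 0.328 deg/row 2.25
80 31.0 [ 49.4 112.9] [[0.326, -0.0, -0.136], [0.0, 0.0222, -0.0]]
max 0.326 deg/row 1.9999999999999938
72 29.0 [ 40.9 110.2] [[0.348, 0.0, -0.08], [0.0, 0.0222, 0.0]]
max 0.348 deg/row 2.000000000000006
64 27.0 [ 32.7 106.3] [[0.361, 0.0, -0.021], [0.0, 0.0222, 0.0]]
max 0.361 deg/row 1.999999999999997
56 25.0 [ 25.1 101.4] [[0.363, 0.0, 0.039], [-0.0, 0.0222, -0.0]]
max 0.363 deg/row 1.999999999999997
48 23.0 [18.1 95.4] [[0.354, 0.0, 0.099], [-0.0, 0.0222, -0.0]]
max 0.354 deg/row 2.000000000000003
40 21.0 [11.8 88.6] [[0.335, -0.0, 0.156], [0.0, 0.0222, 0.0]]
max 0.335 deg/row 2.0
33 19.0 [ 7.1 82. ] [[0.27, -0.0, 0.181], [-0.0, 0.0194, -0.0]]
max 0.27 deg/row 1.7499999999999918
26 18.0 [ 3.3 75.1] [[0.235, 0.0, 0.21], [0.0, 0.0111, -0.0]]
max 0.235 deg/row 1.000000000000009
20 18.0 [ 0.8 69.1] [[0.17, -0.0, 0.196], [0.0, 0.0, 0.0]]
max 0.196 deg/row 0.0
```

>>> send_rows(
  plan=[
    [[0.15,0,0],[0,0,0]],
    [[0.15,0,-0.05],[0,0,0]],
    [[0.17,0,-0.11],[0,0.012,0]],
    [[0.17,0,-0.1],[0,0.012,0]],
    [[0.17,0,-0.07],[0,0.011,0]],
    [[0.17,0,-0.07],[0,0.011,0]],
    [[0.35,0,-0.08],[0,0.022,0]],
    [[0.36,0,-0.02],[0,0.022,0]],
    [[0.36,0,0.04],[0,0.022,0]],
    [[0,0,0],[0,0,0]],
  ],
)

```text
time: 7.75
tool_pos: [0.6192, 0.1499, 0.1013]
tool_rot: [3.139, 0.435, 2.982]
contact_force: [1.0, 0.7, 2.2]
opening: 0.0007
grip_force: 1.1
```

```bash
python3 arc.py
python3 - <<'E'
from h import *
p,R,s=st();print(s["qpos"].round(2))
c=cal("wrist");im,d=read_camera("wrist");Q=(wcloud(d,c)-J0)@RJ*1000
H,S,V=cv2.split(cv2.cvtColor(im,cv2.COLOR_BGR2HSV));m=((H<4)|(H>174))&(S>170)&(V>60)&(Q[...,2]>25)&(abs(Q[...,1]-75)<20)
print(m.sum(),np.nanpercentile(Q[m],[2,50,98],axis=0).round(1).tolist());cv2.imwrite("pics/w3.png",im[60:330,120:420])
E
```

```text
7.75 [ 24.4 102.2 101.3] [0.89 0.88 2.19]
0 
[ 0.19  0.51  1.75 -0.3   0.49 -0.98]
325 [[-8.1, 67.1, 67.0], [-3.0, 73.3, 107.2], [22.6, 77.7, 111.7]]
```

>>> send_rows(
  plan=[
    [[0.18,0,0.05],[0,0.011,0]],
    [[0.18,0,0.05],[0,0.011,0]],
    [[0.17,0,0.08],[0,0.011,0]],
    [[0.17,0,0.08],[0,0.011,0]],
    [[0.27,0,0.18],[0,0.02,0]],
    [[0.24,0,0.21],[0,0.011,0]],
    [[0.17,0,0.2],[0,0,0]],
    [[0,0,0],[0,0,0]],
    [[0,0,0],[0,0,0]],
    [[0,0,0],[0,0,0]],
  ],
)

```text
time: 9.1
tool_pos: [0.5947, 0.1535, 0.0674]
tool_rot: [3.14, 0.316, 2.983]
contact_force: [7.0, -1.3, -2.7]
opening: 0.0003
grip_force: 2.8
```

```bash
cat > fl.py <<'E'
from h import *
p,R,s=st();print(s["time"],w2j(p).round(1),(s["contact_force"]@RJ).round(2),s["qpos"].round(2))
c=cal("wrist");im,d=read_camera("wrist");Q=(wcloud(d,c)-J0)@RJ*1000
H,S,V=cv2.split(cv2.cvtColor(im,cv2.COLOR_BGR2HSV));m=((H<4)|(H>174))&(S>170)&(V>60)&(Q[...,2]>25)&(abs(Q[...,1]-75)<20)
print(m.sum(),np.nanpercentile(Q[m],[2,50,98],axis=0).round(1).tolist());cv2.imwrite("wl.png",im)
t=Q[m];t=t[t[:,2]>np.interp(t[:,0],[0],[0])];print("slope",np.degrees(np.arctan(np.polyfit(t[:,0],t[:,2],1)[0])).round(1))
E
python3 fl.py
```

```text
9.1 [ -0.4 102.   67.4] [ 7.08 -0.16 -2.67] [ 0.18  0.55  1.74 -0.19  0.56 -1.08]
95 [[-57.1, 67.0, 65.3], [-23.6, 72.4, 77.7], [-19.9, 83.7, 121.9]]
slope -46.7
```

Run:
```python
from h import *
p,R,s=st();a=j2w([6,101,98]);rows(a,tool(15),2);b=j2w([-18,101,92]);rows(b,tool(0),3,(a,tool(15)));print(j2w([-18,101,61]))
```

```text
[[-0.313, -0.02, -0.542], [0.0005, 0.0173, -0.0005]]
[[-0.298, -0.02, -0.551], [0.0005, 0.0173, -0.0005]]
max 0.551 deg/row 1.5542797210708472
[[0.33, -0.0, -0.006], [0.0, 0.0556, -0.0]]
[[0.329, -0.0, 0.023], [0.0, 0.0556, -0.0]]
[[0.326, -0.0, 0.052], [0.0, 0.0556, -0.0]]
max 0.33 deg/row 5.000000000000001
[0.57716212 0.15528858 0.061     ]
```

>>> send_rows(
  plan=[
    [[-0.31,-0.02,-0.54],[0,0.017,0]],
    [[-0.3,-0.02,-0.55],[0,0.017,0]],
    [[0.33,0,0],[0,0.056,0]],
    [[0.33,0,0.02],[0,0.056,0]],
    [[0.33,0,0.05],[0,0.056,0]],
    [[0,0,0.2],[0,0,0]],
    [[0,0,0.2],[0,0,0]],
    [[0,0,0.2],[0,0,0]],
    [[0,0,0.2],[0,0,0]],
    [[0,0,0],[0,0,0]],
  ],
)

```text
time: 10.4
tool_pos: [0.5766, 0.1555, 0.0724]
tool_rot: [3.14, -0.002, 2.984]
contact_force: [1.1, 0.0, 0.3]
opening: 0.0003
grip_force: 0.0
```

```bash
python3 fl.py
```

```text
10.4 [-18.6 101.2  72.4] [1.12 0.19 0.31] [ 0.13  0.63  1.51  0.    1.01 -1.28]
0 [nan, nan, nan]
  return np.nanmean(a, axis, out=out, keepdims=keepdims)
Traceback (most recent call last):
  File "fl.py", line 6, in <module>
    t=Q[m];t=t[t[:,2]>np.interp(t[:,0],[0],[0])];print("slope",np.degrees(np.arctan(np.polyfit(t[:,0],t[:,2],1)[0])).round(1))
                                                                                    ~~~~~~~~~~^^^^^^^^^^^^^^^^^
TypeError: expected non-empty vector for x
```

>>> send_rows(
  plan=[
    [[0,0,0.1],[0,0,0]],
    [[0,0,0.1],[0,0,0]],
    [[0,0,0.1],[0,0,0]],
    [[0,0,0.1],[0,0,0]],
    [[0,0,0.05],[0,0,0]],
    [[0,0,0],[0,0,0]],
    [[0,0,0],[0,0,0]],
    [[0,0,0],[0,0,0]],
    [[0,0,0],[0,0,0]],
    [[0,0,0],[0,0,0]],
  ],
)

```text
time: 11.7
tool_pos: [0.577, 0.1554, 0.0614]
tool_rot: [3.14, -0.001, 2.983]
contact_force: [-0.3, 0.7, -0.2]
opening: 0.0005
grip_force: 0.0
```

Run:
```python
from h import *
im,d=read_camera("wrist");im2,d2=read_camera("scene")
cv2.imwrite("pics/v4.png",np.hstack([cv2.resize(im[40:280,120:400],None,fx=1.5,fy=1.5),cv2.resize(im2[210:310,210:320],None,fx=3.4,fy=3.6,interpolation=3)]))
```

```text
(no output)
```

View pics/v4.png

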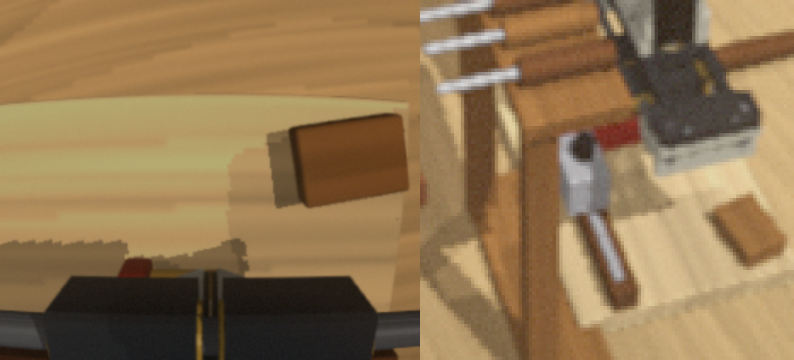

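Left (wrist) shows the flag end at (135,268) and the pin at (180,272) by the fingers. Right (scene) shows the flag lying nearly level at (615,135). I'll press on to its end stop.

>>> send_rows(
  plan=[
    [[0,0,0.04],[0,0,0]],
    [[0,0,0.04],[0,0,0]],
    [[0,0,0.04],[0,0,0]],
    [[0,0,0],[0,0,0]],
    [[0,0,0],[0,0,0]],
    [[0,0,0],[0,0,0]],
    [[0,0,0],[0,0,0]],
    [[0,0,0],[0,0,0]],
    [[0,0,0],[0,0,0]],
    [[0,0,0],[0,0,0]],
  ],
)

```text
time: 13.05
tool_pos: [0.5773, 0.1556, 0.0604]
tool_rot: [3.139, 0.0, 2.984]
contact_force: [-4.1, -0.4, 13.9]
opening: 0.0001
grip_force: 6.8
```

>>> send_rows(
  plan=[
    [[0,0,-0.4],[0,0,0]],
    [[0,0,-1],[0,0,0]],
    [[0,0,-1],[0,0,0]],
    [[0.1,-0.5,-1],[0,0,0]],
    [[0.1,-1,-0.6],[0,0,0]],
    [[0.1,-1,-0.6],[0,0,0]],
    [[0.1,-1,-0.6],[0,0,0]],
    [[0.1,-1,-0.2],[0,0,0]],
    [[0,-1,0],[0,0,0]],
    [[0,-1,0],[0,0,0]],
  ],
)

```text
time: 14.3
tool_pos: [0.539, -0.0041, 0.1934]
tool_rot: [3.14, -0.001, 2.983]
contact_force: [-0.5, -0.3, 0.6]
opening: 0.0006
grip_force: 0.0
```

```bash
python3 fl.py
python3 - <<'E'
from h import *
p,R,s=st();rows(np.array([.53,-.30,.22]),tool(0,-90),12)
E
```

```text
14.3 [-30.8 -62.4 193.4] [-0.46 -0.4   0.58] [-0.15  0.4   1.54  0.    1.21 -1.56]
364 [[-25.3, 65.8, 62.6], [17.9, 70.8, 63.8], [44.2, 75.9, 65.2]]
slope -0.0
[[-0.127, -0.97, -0.089], [-0.0, -0.0001, 0.0832]]
[[-0.252, -0.945, -0.09], [-0.0, -0.0001, 0.0832]]
[[-0.373, -0.904, -0.09], [-0.0, -0.0001, 0.0832]]
[[-0.488, -0.848, -0.09], [-0.0, -0.0001, 0.0832]]
[[-0.594, -0.777, -0.09], [-0.0, -0.0001, 0.0832]]
[[-0.69, -0.693, -0.089], [-0.0, -0.0001, 0.0832]]
[[-0.775, -0.597, -0.089], [-0.0, -0.0001, 0.0832]]
[[-0.846, -0.491, -0.089], [-0.0, -0.0001, 0.0832]]
[[-0.903, -0.377, -0.089], [-0.0, -0.0001, 0.0832]]
[[-0.944, -0.256, -0.089], [-0.0, -0.0001, 0.0832]]
[[-0.969, -0.131, -0.089], [-0.0, -0.0001, 0.0832]]
[[-0.978, -0.003, -0.089], [-0.0, -0.0001, 0.0832]]
max 0.978 deg/row 7.4889154155055015
```

The flag is level (slope 0°, top z 64). Next, the blank.

>>> send_rows(
  plan=[
    [[-0.13,-0.97,-0.09],[0,0,0.083]],
    [[-0.25,-0.95,-0.09],[0,0,0.083]],
    [[-0.37,-0.9,-0.09],[0,0,0.083]],
    [[-0.49,-0.85,-0.09],[0,0,0.083]],
    [[-0.59,-0.78,-0.09],[0,0,0.083]],
    [[-0.69,-0.69,-0.09],[0,0,0.083]],
    [[-0.78,-0.6,-0.09],[0,0,0.083]],
    [[-0.85,-0.49,-0.09],[0,0,0.083]],
    [[-0.9,-0.38,-0.09],[0,0,0.083]],
    [[-0.94,-0.26,-0.09],[0,0,0.083]],
  ],
  gripper=1,
)

```text
time: 15.6
tool_pos: [0.5325, -0.2484, 0.2152]
tool_rot: [-3.141, -0.002, 1.675]
contact_force: [0.2, 0.5, -1.2]
opening: 0.0909
grip_force: 0.0
```

Run:
```python
from h import *
p,R,s=st();print(s["time"],p.round(3),np.degrees(R.as_euler('xyz')).round(1),s["qpos"].round(2))
c=cal("wrist");im,d=read_camera("wrist");W=wcloud(d,c);cv2.imwrite("pics/w5.png",im)
m=(W[...,2]>.05)&(W[...,2]<.062)&(np.hypot(W[...,0]-.527,W[...,1]+.345)<.11)
k,l,stt,ce=cv2.connectedComponentsWithStats(m.astype(np.uint8))
for i in range(1,k):
    if stt[i,4]>100: r=cv2.minAreaRect((W[l==i][:,:2]*1000).astype(np.float32));print(stt[i],np.round(r[0],1),np.round(r[1],1),r[2],np.median(W[l==i][:,2]))
H,S,V=cv2.split(cv2.cvtColor(im,cv2.COLOR_BGR2HSV));b=(H>105)&(H<130)&(S>100)&(W[...,2]>0)&(W[...,2]<.07);print("blue",b.sum(),np.nanmedian(W[b],0))
```

```text
15.6 [ 0.533 -0.248  0.215] [-1.8e+02 -1.0e-01  9.6e+01] [-0.57  0.47  1.36  0.    1.32 -0.67]
[ 230  185   53   66 2205] [ 532.6 -304.8] [83.2 41. ] 80.02827453613281 0.05478580492752555
[214 277  41  29 936] [ 513.9 -401.9] [59.4 40.4] 78.31051635742188 0.05466217007743175
blue 370 [ 0.53855184 -0.2702032   0.05518481]
```

View pics/w5.png

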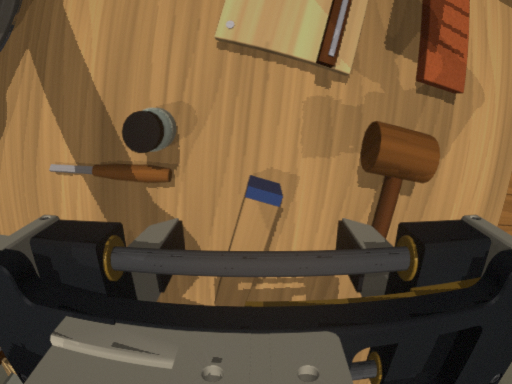

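The wrist picture shows the blank at (245,235) with its blue end at (265,190). The jar at (148,130) and the mallet at (400,155) are clear of the grasp.

Run:
```python
from h import *
a=np.array([.5212,-.3622,.10]);R=tool(0,-91.7);rows(a,R,6);b=a*[1,1,0]+[0,0,.028];rows(b,R,5,(a,R))
```

```text
[[-0.728, -0.146, 0.769], [-0.0, -0.0, 0.0302]]
[[-0.734, -0.112, 0.769], [-0.0, -0.0, 0.0302]]
[[-0.738, -0.077, 0.769], [-0.0, -0.0, 0.0302]]
[[-0.741, -0.042, 0.769], [-0.0, -0.0, 0.0302]]
[[-0.742, -0.007, 0.769], [-0.0, -0.0, 0.0302]]
[[-0.742, 0.028, 0.769], [-0.0, -0.0, 0.0302]]
max 0.769 deg/row 2.7157358583742393
[[0.0, 0.0, 0.576], [0.0, 0.0, 0.0]]
[[0.0, 0.0, 0.576], [0.0, 0.0, 0.0]]
[[0.0, 0.0, 0.576], [0.0, 0.0, 0.0]]
[[0.0, 0.0, 0.576], [0.0, 0.0, 0.0]]
[[0.0, 0.0, 0.576], [0.0, 0.0, 0.0]]
max 0.576 deg/row 0.0
```

>>> send_rows(
  plan=[
    [[-0.73,-0.15,0.77],[0,0,0.03]],
    [[-0.73,-0.11,0.77],[0,0,0.03]],
    [[-0.74,-0.08,0.77],[0,0,0.03]],
    [[-0.74,-0.04,0.77],[0,0,0.03]],
    [[-0.74,0,0.77],[0,0,0.03]],
    [[-0.74,0.03,0.77],[0,0,0.03]],
    [[0,0,0.8],[0,0,0]],
    [[0,0,0.8],[0,0,0]],
    [[0,0,0.8],[0,0,0]],
    [[0,0,0],[0,0,0]],
  ],
)

```text
time: 16.9
tool_pos: [0.5215, -0.3581, 0.0372]
tool_rot: [-3.137, -0.004, 1.396]
contact_force: [0.9, 0.6, -0.1]
opening: 0.0918
grip_force: 0.0
```

Run:
```python
from h import *
a=np.array([.5212,-.3622,.028]);R=tool(0,-91.7);rows(a,R,2);print(st()[0])
```

```text
[[-0.082, 0.01, 0.184], [-0.0014, -0.0012, 0.0037]]
[[-0.082, 0.01, 0.184], [-0.0014, -0.0012, 0.0037]]
max 0.184 deg/row 0.3737061777635884
[ 0.52147296 -0.35810262  0.03720168]
```

>>> send_rows(
  plan=[
    [[0,0,0.1],[0,0,0.003]],
    [[0,0,0.1],[0,0,0.003]],
    [[0,0,0],[0,0,0]],
    [[0,0,0],[0,0,0]],
    [[0,0,0],[0,0,0]],
    [[0,0,0],[0,0,0]],
    [[0,0,0],[0,0,0]],
    [[0,0,0],[0,0,0]],
    [[0,0,0],[0,0,0]],
    [[0,0,0],[0,0,0]],
  ],
)

```text
time: 18.15
tool_pos: [0.5225, -0.3584, 0.0343]
tool_rot: [-3.14, -0.002, 1.388]
contact_force: [0.2, 0.4, -0.1]
opening: 0.092
grip_force: 0.0
```

>>> send_rows(
  plan=[
    [[0,0,0],[0,0,0]],
    [[0,0,0],[0,0,0]],
    [[0,0,0],[0,0,0]],
    [[0,0,0],[0,0,0]],
    [[0,0,0],[0,0,0]],
    [[0,0,0],[0,0,0]],
    [[0,0,-0.1],[0,0,0]],
    [[0,0,-0.3],[0,0,0]],
    [[0,0,-0.8],[0,0,0]],
    [[0,0,-0.8],[0,0,0]],
  ],
  gripper=-1,
  force=20,
)

```text
time: 19.4
tool_pos: [0.5225, -0.3584, 0.0852]
tool_rot: [-3.14, -0.002, 1.388]
contact_force: [-0.2, -0.5, -3.2]
opening: 0.0399
grip_force: 20.0
```

Run:
```python
from h import *
p,R,s=st();print(p,np.degrees(R.as_euler('xyz')),s["opening"],s["grip_force"],w2j(p))
# blank centre relative to tool: 15 mm ahead (approx). target on jig: hover
C=67;yc=C-85-20;Rt=tool(0,-90)
hover=j2w([6,yc-15,100]);rows(hover,Rt,15);print(w2j(hover))
```

```text
[ 0.52247126 -0.35839067  0.08515239] [-1.79912218e+02 -1.22118986e-01  7.94989688e+01] 0.03988557692941314 19.992357194423676 [   8.33961689 -414.91053685   85.15238928]
[[0.965, -0.032, -0.037], [-0.0001, -0.0001, -0.0011]]
[[0.965, -0.03, -0.038], [-0.0001, -0.0001, -0.0011]]
[[0.965, -0.028, -0.038], [-0.0001, -0.0001, -0.0011]]
[[0.965, -0.027, -0.038], [-0.0001, -0.0001, -0.0011]]
[[0.965, -0.025, -0.038], [-0.0001, -0.0001, -0.0011]]
[[0.965, -0.023, -0.038], [-0.0001, -0.0001, -0.0011]]
[[0.965, -0.021, -0.038], [-0.0001, -0.0001, -0.0011]]
[[0.965, -0.02, -0.038], [-0.0001, -0.0001, -0.0011]]
[[0.965, -0.018, -0.039], [-0.0001, -0.0001, -0.0011]]
[[0.965, -0.016, -0.039], [-0.0001, -0.0001, -0.0011]]
[[0.965, -0.015, -0.039], [-0.0001, -0.0001, -0.0011]]
[[0.965, -0.013, -0.039], [-0.0001, -0.0001, -0.0011]]
[[0.965, -0.011, -0.039], [-0.0001, -0.0001, -0.0011]]
[[0.965, -0.01, -0.039], [-0.0001, -0.0001, -0.0011]]
[[0.965, -0.008, -0.039], [-0.0001, -0.0001, -0.0011]]
max 0.965 deg/row 0.10056355114034567
[  6. -53. 100.]
```

>>> send_rows(
  plan=[
    [[0.5,-0.03,-0.04],[0,0,-0.001]],
    [[0.96,-0.03,-0.04],[0,0,-0.001]],
    [[0.96,-0.03,-0.04],[0,0,-0.001]],
    [[0.96,-0.03,-0.04],[0,0,-0.001]],
    [[0.96,-0.03,-0.04],[0,0,-0.001]],
    [[0.96,-0.02,-0.04],[0,0,-0.001]],
    [[0.96,-0.02,-0.04],[0,0,-0.001]],
    [[0.96,-0.02,-0.04],[0,0,-0.001]],
    [[0.96,-0.02,-0.04],[0,0,-0.001]],
    [[0.96,-0.02,-0.04],[0,0,-0.001]],
  ],
)

```text
time: 20.65
tool_pos: [0.5564, -0.1305, 0.0949]
tool_rot: [-3.14, -0.002, 1.404]
contact_force: [0.7, -1.4, -1.8]
opening: 0.04
grip_force: 20.0
```

>>> send_rows(
  plan=[
    [[0.96,-0.02,-0.04],[0,0,-0.001]],
    [[0.96,-0.01,-0.04],[0,0,-0.001]],
    [[0.96,-0.01,-0.04],[0,0,-0.001]],
    [[0.9,-0.01,-0.04],[0,0,-0.001]],
    [[0.7,0,0],[0,0,-0.001]],
    [[0.3,0,0],[0,0,0]],
    [[0.1,0,0],[0,0,0]],
    [[0,0,0],[0,0,0]],
    [[0,0,0],[0,0,0]],
    [[0,0,0],[0,0,0]],
  ],
)

```text
time: 21.9
tool_pos: [0.5751, -0.0123, 0.0991]
tool_rot: [-3.14, -0.002, 1.41]
contact_force: [0.1, -0.5, -2.1]
opening: 0.0401
grip_force: 20.0
```

```bash
cat > bl.py <<'E'
from h import *
p,R,s=st();print(s["time"],w2j(p).round(1),(s["contact_force"]@RJ).round(2),s["opening"].round(4),"dyaw",(np.degrees(R.as_euler('xyz'))[2]-81).round(2))
c=cal("wrist");im,d=read_camera("wrist");Q=(wcloud(d,c)-J0)@RJ*1000;H,S,V=cv2.split(cv2.cvtColor(im,cv2.COLOR_BGR2HSV));cv2.imwrite("wl.png",im)
pr=lambda n,m:print(n,m.sum(),np.nanpercentile(Q[m],[3,50,97],axis=0).round(1).tolist() if m.sum()>5 else '')
pr("blue",(H>105)&(H<130)&(S>100)&(abs(Q[...,0])<60)&(Q[...,2]<130)&(abs(Q[...,1])<120))
pr("red",((H<4)|(H>174))&(S>170)&(V>60)&(Q[...,2]>40)&(Q[...,2]<80)&(abs(Q[...,1]-75)<20))
f=(Q[...,2]>33)&(Q[...,2]<44)&(V<120)&(Q[...,0]>15)&(Q[...,0]<60)&(Q[...,1]>-150)&(Q[...,1]<60);pr("fence",f)
E
python3 bl.py
```

```text
Traceback (most recent call last):
  File "bl.py", line 2, in <module>
    p,R,s=st();print(s["time"],w2j(p).round(1),(s["contact_force"]@RJ).round(2),s["opening"].round(4),"dyaw",(np.degrees(R.as_euler('xyz'))[2]-81).round(2))
                                                                                ^^^^^^^^^^^^^^^^^^
AttributeError: 'float' object has no attribute 'round'
```

```bash
sed -i 's/s\["opening"\].round(4)/round(s["opening"],4)/' bl.py; python3 bl.py
```

```text
21.9 [  6.1 -64.9  99.1] [ 0.17 -0.49 -2.08] 0.0401 dyaw -0.19
blue 2439 [[-12.3, 17.8, 118.6], [6.7, 23.9, 119.9], [25.2, 30.1, 121.1]]
red 1832 [[-24.6, 65.6, 61.3], [12.2, 70.5, 63.6], [47.3, 75.9, 65.0]]
fence 2454 [[32.5, -137.6, 35.6], [43.2, -20.8, 37.3], [49.5, 57.8, 40.7]]
```

>>> send_rows(
  plan=[
    [[0,0,0.4],[0,0,0]],
    [[0,0,0.4],[0,0,0]],
    [[0,0,0.4],[0,0,0]],
    [[0,0,0.3],[0,0,0]],
    [[0,0,0.2],[0,0,0]],
    [[0,0,0.1],[0,0,0]],
    [[0,0,0],[0,0,0]],
    [[0,0,0],[0,0,0]],
    [[0,0,0],[0,0,0]],
    [[0,0,0],[0,0,0]],
  ],
)

```text
time: 23.2
tool_pos: [0.5752, -0.0118, 0.0542]
tool_rot: [-3.141, -0.002, 1.411]
contact_force: [-0.0, 0.3, -2.1]
opening: 0.0398
grip_force: 20.0
```

>>> send_rows(
  plan=[
    [[0,0,0.04],[0,0,0]],
    [[0,0,0.04],[0,0,0]],
    [[0,0,0],[0,0,0]],
    [[0,0,0],[0,0,0]],
    [[0,0,0],[0,0,0]],
    [[0,0,0],[0,0,0]],
    [[0,0,0],[0,0,0]],
    [[0,0,0],[0,0,0]],
    [[0,0,0],[0,0,0]],
    [[0,0,0],[0,0,0]],
  ],
)

```text
time: 24.45
tool_pos: [0.5751, -0.0118, 0.0523]
tool_rot: [-3.141, -0.002, 1.411]
contact_force: [-1.3, 0.3, 5.2]
opening: 0.0396
grip_force: 20.0
```

>>> send_rows(
  plan=[
    [[0,0,-0.03],[0,0,0]],
    [[0,0.04,0],[0,0,0]],
    [[0,0.04,0],[0,0,0]],
    [[0,0.04,0],[0,0,0]],
    [[0,0.03,0],[0,0,0]],
    [[0,0,0],[0,0,0]],
    [[0,0,0],[0,0,0]],
    [[0,0,0],[0,0,0]],
    [[0,0,0],[0,0,0]],
    [[0,0,0],[0,0,0]],
  ],
)

```text
time: 25.7
tool_pos: [0.5787, -0.0123, 0.0528]
tool_rot: [-3.14, -0.002, 1.411]
contact_force: [-0.9, -0.5, -3.2]
opening: 0.0398
grip_force: 20.0
```

```bash
python3 bl.py
```

```text
25.7 [  9.7 -64.3  52.8] [-0.81 -0.62 -3.16] 0.0398 dyaw -0.15
blue 2438 [[-8.8, 18.4, 72.3], [10.2, 24.5, 73.5], [28.8, 30.7, 74.8]]
red 72 [[-26.3, 65.1, 59.8], [39.8, 65.7, 62.4], [49.6, 67.3, 64.2]]
fence 3593 [[31.1, -113.0, 35.5], [38.7, 4.9, 36.9], [49.4, 58.0, 40.0]]
```

>>> send_rows(
  plan=[
    [[0,0.03,0],[0,0,0]],
    [[0,0.03,0],[0,0,0]],
    [[0,0,0],[0,0,0]],
    [[0,0,0],[0,0,0]],
    [[0,0,0],[0,0,0]],
    [[0,0,0],[0,0,0]],
    [[0,0,0],[0,0,0]],
    [[0,0,0],[0,0,0]],
    [[0,0,0],[0,0,0]],
    [[0,0,0],[0,0,0]],
  ],
)

```text
time: 27.0
tool_pos: [0.5791, -0.0125, 0.0526]
tool_rot: [-3.138, -0.002, 1.412]
contact_force: [-5.9, -0.6, -0.2]
opening: 0.0398
grip_force: 20.0
```

>>> send_rows(
  plan=[
    [[0.2,0,0],[0,0,0]],
    [[0.2,0,0],[0,0,0]],
    [[0.2,0,0],[0,0,0]],
    [[0.2,0,0],[0,0,0]],
    [[0.2,0,0],[0,0,0]],
    [[0.1,0,0],[0,0,0]],
    [[0,0,0],[0,0,0]],
    [[0,0,0],[0,0,0]],
    [[0,0,0],[0,0,0]],
    [[0,0,0],[0,0,0]],
  ],
)

```text
time: 28.25
tool_pos: [0.5833, 0.0145, 0.0525]
tool_rot: [-3.137, -0.001, 1.412]
contact_force: [-4.8, -0.7, -0.7]
opening: 0.0395
grip_force: 20.0
```

```bash
python3 bl.py
```

```text
28.25 [ 10.1 -37.1  52.5] [-4.62 -1.47 -0.69] 0.0395 dyaw -0.11
blue 2447 [[-8.8, 45.7, 71.9], [10.1, 51.7, 73.2], [29.1, 57.8, 74.4]]
red 3392 [[-24.5, 65.6, 61.2], [11.6, 70.7, 63.6], [47.1, 76.3, 64.9]]
fence 2572 [[34.9, -88.6, 35.7], [39.0, 14.3, 36.9], [49.3, 58.1, 40.2]]
```

>>> send_rows(
  plan=[
    [[0.06,0,0],[0,0,0]],
    [[0.06,0,0],[0,0,0]],
    [[0.06,0,0],[0,0,0]],
    [[0.04,0,0],[0,0,0]],
    [[0.02,0,0],[0,0,0]],
    [[0,0,0],[0,0,0]],
    [[0,0,0],[0,0,0]],
    [[0,0,0],[0,0,0]],
    [[0,0,0],[0,0,0]],
    [[0,0,0],[0,0,0]],
  ],
)

```text
time: 29.55
tool_pos: [0.5842, 0.02, 0.0525]
tool_rot: [-3.137, -0.001, 1.412]
contact_force: [-5.6, -3.0, -0.5]
opening: 0.04
grip_force: 20.0
```

```bash
python3 bl.py
```

```text
29.55 [ 10.1 -31.5  52.5] [-5.07 -3.81 -0.45] 0.04 dyaw -0.11
blue 2485 [[-8.9, 51.3, 71.9], [10.1, 57.4, 73.2], [29.1, 63.6, 74.5]]
red 3257 [[-24.3, 65.9, 61.5], [12.5, 71.1, 63.6], [47.1, 76.4, 65.0]]
fence 2444 [[34.9, -83.0, 35.6], [39.0, 17.6, 36.9], [49.3, 58.1, 40.1]]
```

>>> send_rows(
  plan=[
    [[0.02,0,0],[0,0,0]],
    [[0,0,0],[0,0,0]],
    [[0.02,0,0],[0,0,0]],
    [[0,0,0],[0,0,0]],
    [[0,0,0],[0,0,0]],
    [[0,0,0],[0,0,0]],
    [[0,0,0],[0,0,0]],
    [[0,0,0],[0,0,0]],
    [[0,0,0],[0,0,0]],
    [[0,0,0],[0,0,0]],
  ],
)

```text
time: 30.85
tool_pos: [0.5843, 0.0209, 0.0525]
tool_rot: [-3.137, -0.001, 1.412]
contact_force: [-5.9, -1.8, -0.8]
opening: 0.0398
grip_force: 20.0
```

>>> send_rows(
  plan=[
    [[0.02,0,0],[0,0,0]],
    [[0,0,0],[0,0,0]],
    [[0.02,0,0],[0,0,0]],
    [[0,0,0],[0,0,0]],
    [[0,0,0],[0,0,0]],
    [[0,0,0],[0,0,0]],
    [[0,0,0],[0,0,0]],
    [[0,0,0],[0,0,0]],
    [[0,0,0],[0,0,0]],
    [[0,0,0],[0,0,0]],
  ],
)

```text
time: 32.1
tool_pos: [0.5844, 0.0216, 0.0525]
tool_rot: [-3.137, -0.0, 1.412]
contact_force: [-6.0, -5.2, 0.3]
opening: 0.04
grip_force: 20.0
```

```bash
python3 bl.py
```

```text
32.1 [ 10.1 -29.9  52.5] [-5.09 -6.03  0.29] 0.04 dyaw -0.11
blue 2464 [[-8.8, 52.9, 71.9], [10.1, 58.9, 73.2], [29.2, 65.1, 74.6]]
red 3048 [[-24.7, 65.9, 61.3], [12.5, 71.5, 63.6], [47.4, 76.4, 65.1]]
fence 2397 [[34.9, -81.7, 35.6], [39.0, 18.5, 36.9], [49.3, 58.2, 40.1]]
```

>>> send_rows(
  plan=[
    [[0.02,0,0],[0,0,0]],
    [[0,0,0],[0,0,0]],
    [[0,0,0],[0,0,0]],
    [[0.015,0,0],[0,0,0]],
    [[0,0,0],[0,0,0]],
    [[0,0,0],[0,0,0]],
    [[0,0,0],[0,0,0]],
    [[0,0,0],[0,0,0]],
    [[0,0,0],[0,0,0]],
    [[0,0,0],[0,0,0]],
  ],
)

```text
time: 33.4
tool_pos: [0.5845, 0.0217, 0.0526]
tool_rot: [-3.137, 0.001, 1.412]
contact_force: [-7.7, -7.6, 0.5]
opening: 0.0399
grip_force: 20.0
```

>>> send_rows(
  plan=[
    [[0.01,0,0],[0,0,0]],
    [[0,0,0],[0,0,0]],
    [[0,0,0],[0,0,0]],
    [[0,0,0],[0,0,0]],
    [[0,0,0],[0,0,0]],
    [[0,0,0],[0,0,0]],
    [[0,0,0],[0,0,0]],
    [[0,0,0],[0,0,0]],
    [[0,0,0],[0,0,0]],
    [[0,0,0],[0,0,0]],
  ],
)

```text
time: 34.65
tool_pos: [0.5845, 0.0217, 0.0526]
tool_rot: [-3.137, 0.001, 1.412]
contact_force: [-7.6, -9.1, -0.5]
opening: 0.0399
grip_force: 20.0
```

```bash
python3 bl.py
```

```text
34.65 [ 10.1 -29.8  52.6] [ -6.13 -10.18  -0.48] 0.0399 dyaw -0.1
blue 2464 [[-8.8, 53.0, 71.9], [10.2, 59.0, 73.2], [29.2, 65.2, 74.5]]
red 3042 [[-24.6, 65.9, 61.4], [12.6, 71.6, 63.6], [47.5, 76.5, 65.0]]
fence 2393 [[35.0, -81.7, 35.5], [39.0, 18.6, 36.9], [49.3, 58.2, 40.1]]
```

>>> send_rows(
  plan=[
    [[-0.02,-0.02,0],[0,0,0]],
    [[0,0,0],[0,0,0]],
    [[0,0,0],[0,0,0]],
    [[0,0,0],[0,0,0]],
    [[0,0,0],[0,0,0]],
    [[0,0,0],[0,0,0]],
    [[0,0,0],[0,0,0]],
    [[0,0,0],[0,0,0]],
    [[0,0,0],[0,0,0]],
    [[0,0,0],[0,0,0]],
  ],
)

```text
time: 35.95
tool_pos: [0.5844, 0.0217, 0.0526]
tool_rot: [-3.138, 0.001, 1.412]
contact_force: [-5.2, -6.0, 0.3]
opening: 0.0398
grip_force: 20.0
```

>>> send_rows(
  plan=[
    [[0,0,0],[0,0,0]],
    [[0,0,0],[0,0,0]],
    [[0,0,0],[0,0,0]],
    [[0,0,0],[0,0,0]],
    [[0,0,0],[0,0,0]],
    [[0,0,0],[0,0,0]],
    [[0,0,-0.2],[0,0,0]],
    [[0,0,-0.6],[0,0,0]],
    [[-0.5,0,-0.8],[0,0,0]],
    [[-0.8,0,-0.8],[0,0,0]],
  ],
  gripper=0.4,
)

```text
time: 37.2
tool_pos: [0.5806, -0.009, 0.1146]
tool_rot: [3.142, -0.002, 1.412]
contact_force: [0.6, -0.1, -0.3]
opening: 0.0649
grip_force: 0.0
```

>>> send_rows(
  plan=[
    [[-0.8,-0.3,-0.8],[0,0,0]],
    [[-0.8,-0.3,-0.8],[0,0,0]],
    [[-0.8,-0.3,-0.8],[0,0,0]],
    [[-0.5,0,-0.5],[0,0,0]],
    [[0,0,0],[0,0,0]],
    [[0,0,0],[0,0,0]],
    [[0,0,0],[0,0,0]],
    [[0,0,0],[0,0,0]],
    [[0,0,0],[0,0,0]],
    [[0,0,0],[0,0,0]],
  ],
)

```text
time: 38.45
tool_pos: [0.5467, -0.0771, 0.1851]
tool_rot: [-3.14, -0.002, 1.411]
contact_force: [0.4, 1.4, -0.2]
opening: 0.0647
grip_force: 0.0
```

```bash
cat >> bl.py <<'E'
m=(Q[...,2]>68)&(Q[...,2]<79)&(abs(Q[...,0]-10)<40)&(Q[...,1]<72)&(Q[...,1]>-130)&~((V<70)&(S<80))
k,l,stt,ce=cv2.connectedComponentsWithStats(m.astype(np.uint8))
for i in range(1,k):
    if stt[i,4]>150: r=cv2.minAreaRect(Q[l==i][:,:2].astype(np.float32));print("top",stt[i],np.round(r,1) if 0 else r)
P=Q[m]
for y in range(-110,66,15):
    t=P[abs(P[:,1]-y)<6]
    if len(t)>20: print(y,np.percentile(t[:,0],[1,99]).round(1),np.median(t[:,2]).round(1))
im2,_=read_camera("side");cv2.imwrite("pics/f.png",np.hstack([cv2.resize(im,(480,360)),cv2.resize(im2[185:285,180:270],None,fx=3.5,fy=3.6,interpolation=3)]))
E
python3 bl.py
```

```text
38.45 [ -11.7 -133.3  185.1] [ 0.21  1.43 -0.15] 0.0647 dyaw -0.14
blue 0 
red 0 
fence 1953 [[31.3, -145.3, 35.3], [39.1, -55.2, 36.9], [49.7, 53.3, 40.4]]
top [ 262    0   45  157 6920] ((10.14883041381836, -29.923782348632812), (148.64202880859375, 40.19020462036133), 89.77851104736328)
-95 [-10.1  29.3] 72.7
-80 [-10.1  29.1] 72.8
-65 [-10.   28.9] 72.8
-50 [-10.  29.] 72.7
-35 [-9.9 29.8] 72.8
-20 [-9.9 29.1] 72.8
-5 [-9.8 28.9] 72.8
10 [-9.8 29.1] 72.8
25 [-9.7 29.3] 72.8
40 [-9.7 29.7] 72.8
```

View pics/f.png

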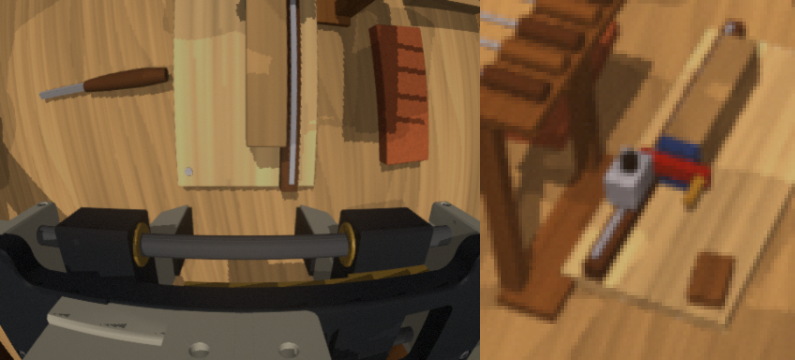

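The left view shows the blank (265,75) parallel to the fence and lying against it. The right view shows its blue end touching the level red flag at (675,165). The offcut and the other things are where they were.

```bash
python3 -c "
from h import *
print(robot.hand_in())"
```

```text
the job is handed in; nothing more can be done
None
```

I handed the job in at about 38.5 s: the flag is fully down, and the blank lies flat and square against both fence and flag. It was pressed home with about 10 N, under the stop's 15 N slip limit, and the stop did not move. The gripper has let go and is clear, and the other things are where they were.

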